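# Park the pressing roller at the top of its ramp

## Robot

A 6-joint arm with a two-finger parallel gripper is mounted at the origin on a cart in front of the work surface, level with it; the furniture and walls round the work are solid. World frame = base frame: x ahead of the robot, y to its left, z up, the work surface at z = 0. Lengths are in m, angles in rad, forces in N, time in s.
With the tool pointing down it reaches from about 0.3 to 0.875 m from the base axis. Payload 4.2 kg.
Tool frame: the origin (TCP) lies at the very end of the fingers, on their centre line; the grasp point (between the pads) lies 19 mm behind it; x points along the fingers, z is the direction in which the jaws open and shut, and the axes are right-handed (so a half turn about x gives the same grasp; the last joint's range is limited). The gripper opens to 85 mm and grips with 20 to 120 N. Pads are 22 mm wide; open, the fingers measure 114 mm over their backs; the gripper's body (76 mm by 85 mm) begins 54 mm behind the grasp point. The pads swing forward as they close: fully open they stand 13 mm farther back than shut.
Start: joints at [-1.26, 0.32, 1.565, -0, 1.257, -0.02], TCP at [0.187, -0.544, 0.231] pointing down, gripper open.
Joint ranges: [-3.11, 3.11], [-0.84, 2.01], [0.21, 2.61], [-1.34, 4.49], [0.05, 2.63], [-2.56, 2.56]. Speed limits (rad/s): [2.57, 2.57, 3.14, 3.14, 3.14, 3.14].

## Interface

Orientations are given as a unit quaternion [x, y, z, w].
In Python, from workcell import get_state, capture, hand_in, recognise gives the robot as it stands.
- The arm moves only by the tool move_arm, never from a script. Its argument "targets" is a list of rows, each a list of 2 entries, a list of its own where there are three numbers: the shift along the tool's x, y, z in mm, then the turn, a rotation vector about the tool's x, y, z in degrees. In form: [[[dx, dy, dz], [rx, ry, rz]], ...]. A call has 1 to 12 rows; each row is the pose to reach, as a shift and turn from the pose commanded when the call began, along the tool's axes at that moment; what a row does not reach only later rows make up. A row lasts 1/8 s, in which the tool goes at most 62.5 mm and 10.7 degrees, less where a joint would pass 70% of its speed; a pose out of reach is approached as far as the arm can. A call with a gripper value outside its range is refused whole. "jaw" is the finger opening in mm, from 0 to 85.4, set as the call begins (left out, the last holds). The fingers move at their own pace and stop on an object; "squeeze" is the grip in N (left out, the last holds). Time passes only in rows, so rows that repeat a pose let the fingers close. It gives the time, the measured TCP pose, the force and the opening at its end, in the units of the state.
- get_state(): the state, without advancing time (a new reading comes with each control period).
- capture(name): name is "scene" or "top" or "wrist"; returns a dict with "img" (384x512x3 uint8, red, green, blue), "mtx" (3x3 intrinsics, pixels), "world_from_camera" (4x4, takes a point from camera to world coordinates); the wrist camera has in their place "hand_eye" (4x4, takes a point from camera to tool coordinates, whose origin is the TCP and whose axes are the tool frame's). Camera axes: x right, y down, z forward; pixel columns grow to the right and rows downward; lengths in m; the calibration is good to about 2 mm. The wrist camera is an equidistant fisheye: a pixel r from the principal point sees the ray r / f radians off the axis. A picture is of the moment at which its call begins: read the wrist's pose just before it. There is no depth.
- hand_in(): hands the job in, once; it reports no verdict.
Trained networks look in a picture, given as the dict that the camera call returned (one of the last four; its "shot" number tells which), for a name from the list of things; names that differ only in an ending like _2 or _b are one class to them, and where a whole thing is asked for, a point or a joint stands for the part that bears it (a point fixed in the world has none). Each returns a list of dicts, best first, with "p" (0 to 1); they miss things now and then, are a little off and sometimes report something else, mostly with a low value. They report only what shows in the picture. A call takes as long as a camera call.
- recognise(picture, label): "xy" ([column, row] in pixels, amid what is visible of it).
The state is a dict: "t": time; "joint_pos": joint angles; "joint_velocities": joint speeds; "effort": joint torques, N m; "tcp_pos": TCP position; "orientation": TCP orientation; "ft_force": force on the tool from outside, world axes, zero at the start; "torque": the same for the moment, N m; "finger_gap": finger opening in m.
Only numpy, scipy, OpenCV 4.12 (cv2) and the standard library are available. Lean on these libraries where they do the work, as an engineer would, in place of code of your own. Each camera call takes 0.05 s, during which the arm holds its last target.

## Task

Push the blue roller up its ramp with the fingertips, slowly and steadily (no faster than about 10 cm a second) and without letting it run back, until it sits in its seat against the grey stop at the top. Then push the orange keeper bar round with a fingertip until it lies fully across the track behind the roller, and leave both there. Push the roller gently, never lift it off the ramp, and leave the things standing around alone.

Things in the scene. Friction and masses are not known exactly. Their poses are not given: they have to be found in the camera images.
- roller: smooth blue pressing roller with steel ends, a plain cylinder 50 mm in diameter and 110 mm long, about 0.35 kg; origin at its centre; its y axis is the roller's axis, the other two turn as it rolls. It starts at the foot of the ramp, lying across the track against a low grey curb.
- ramp: fixed white ramp stand, 255 x 150 mm; origin on the table under its middle, z up, x level and uphill, y to the left looking uphill. Track 116 mm wide between 10 mm white cheeks that stand 12 mm above the track, at the top 46 mm above the table. Grey foot curb x = -115 to -105 mm, 8 mm above the track. Grey stop wall at the top 74 mm high, face at x = 106. Roller starts at x = -90, z = 37 mm.
- track: steel track of the ramp, rising at 8 degrees; origin on its surface at the foot, mid-width, at ramp x = -105, z = 10 mm; x up the slope, y across, z square to it. Slope 175 mm long, ending in a 3 mm step down into the seat. On the slope the roller's centre is at z = 25 mm here. A roller let go on the slope runs back; faster than 0.22 m/s on the slope counts as running away.
- seat (a point): where the roller's centre is when it sits in the seat against the stop (ramp frame x = 81, y = 0, z = 56 mm); once it has dropped over the 3 mm step it stays there by itself; pushing it harder than 40 N counts as rough
- keeper (a joint): angle of the orange keeper bar on its upright pivot, rad: 0 = straight downhill beside the track, negative = swung outward off the track, 1.57 = fully shut, straight across the track (along ramp +y), 7 mm behind the seated roller. Starts at -0.6 to -0.1; grows clockwise seen from above; hard stop at 1.57, friction 0.04 N m, stays where it is left.
- keeper_pivot (a point): on the keeper's pivot axis at half the bar's height; at ramp x = 44, y = -80, z = 66 mm
- keeper_tip (a point): at the rounded free end of the keeper bar, half-way up, 105 mm from the pivot. The orange bar is 10 mm thick and 20 mm high, its underside 56 mm above the table; it clears the cheeks and the track.
- tin: bystander: closed gold tin 68 mm wide, 23 mm high, on the table beside the ramp; origin at the centre of its underside
- label_roll: bystander: white label roll 83 mm wide, 40 mm high, lying flat; origin at the centre of its underside
- jar: bystander: white jar with orange lid 69 mm wide, 75 mm high, beyond the stop; origin at the centre of its underside
- marker: bystander: marker pen 130 mm long, 13 mm thick, lying beside the ramp; origin at the middle of its underside

How it is judged:
On the way, in this order (a step that is already met when the one before it is completed fails the run):
1. the roller is in its seat against the stop, the keeper still open (distance between roller and seat below 0.007 m and value of joint keeper below 0.5 rad), for 0.2 s.
2. the keeper lies across the track behind the roller (value of joint keeper above 1.4 rad and distance between roller and seat below 0.007 m), for 0.2 s.
At the end, for the whole second after the job is handed in: The roller's centre is within 7 mm of its seat position against the stop and at rest, and the keeper is turned beyond 1.4 rad (fully shut is 1.57) (all of step 2 and linear speed of roller below 0.02 m/s); the robot touches nothing.
It fails at once if the roller ran away: faster than 0.22 m/s while on the slope (x of roller in the frame of track below 0.17 m and linear speed of roller above 0.22 m/s).
It fails at once if the roller was lifted off the track (centre more than 33 mm from the track's plane; 25 mm when it lies on it) (z of roller in the frame of track above 0.033 m).
It fails at once if the roller was pushed harder than 40 N (contact force between the fingers and roller above 40 N).
It fails at once if a thing standing around was moved by more than 15 mm (distance of any of tin, label_roll, jar, marker from where it was at the start of the episode above 0.015 m).
It also fails if it takes over 59 s, if anything falls off the work surface, if the arm or the gripper's body presses on something with over 40 N, if the wrist force passes 120 N, or if a joint passes its speed limit or range.

## Working session

There is one attempt and no reset: what is moved stays moved. The work goes in short steps, Python scripts to look and compute and a tool call to move; the robot and the scene stay as the last step left them, time stands still between calls to the robot, and variables do not carry over. Pictures are saved under pics/ and viewed, and the job is handed in when it is done.

Besides the shell and the picture viewer there is one more tool, called after "Call:" as a command line: name --argument value ..., lists and objects as JSON in quotes. move_arm: Moves the arm, as the interface text tells. Its arguments: {"type":"object","properties":{"targets":{"type":"array"},"jaw":{"type":"number"},"squeeze":{"type":"number"}},"required":["targets"]}

```bash
mkdir -p pics; ls; cat > h.py <<'E'
import numpy as np, cv2
from workcell import get_state, capture, hand_in, recognise
from scipy.spatial.transform import Rotation as R
def save(c,n): cv2.imwrite('pics/'+n+'.png', cv2.cvtColor(c['img'],cv2.COLOR_RGB2BGR))
def proj(c,P):
    T=np.linalg.inv(c['world_from_camera']); p=(T[:3,:3]@np.atleast_2d(P).T).T+T[:3,3]
    q=(c['mtx']@p.T).T; return q[:,:2]/q[:,2:]
def unproj(c,uv,z):
    T=c['world_from_camera']; d=T[:3,:3]@np.linalg.inv(c['mtx'])@np.array([*uv,1.]); o=T[:3,3]
    return o+d*(z-o[2])/d[2]
E
cat > a.py <<'E'
from h import *
s=get_state(); print({k:np.round(v,3).tolist() for k,v in s.items()})
for n in ['scene','top']:
    c=capture(n); save(c,n+'0'); print(n,c['mtx'].round(1).tolist(),c['world_from_camera'].round(3).tolist())
    for l in ['roller','ramp','keeper','tin','label_roll','jar','marker','track']:
        r=recognise(c,l); print(l,[(np.round(x['xy'],1).tolist(),round(x['p'],2)) for x in r[:2]])
E
python3 a.py
```

```text
pics
{'t': 0.0, 'joint_pos': [-1.26, 0.32, 1.566, -0.0, 1.257, -0.02], 'joint_velocities': [0.003, 0.001, -0.001, -0.001, 0.001, -0.0], 'effort': [0.001, -41.552, -23.416, -0.0, 0.008, -0.0], 'tcp_pos': [0.187, -0.543, 0.23], 'orientation': [0.411, 0.576, -0.41, 0.575], 'ft_force': [-0.569, 0.47, -0.089], 'torque': [-0.042, 0.029, 0.032], 'finger_gap': 0.086}
scene [[445.9, 0.0, 257.8], [0.0, 445.9, 194.3], [0.0, 0.0, 1.0]] [[-0.776, -0.325, 0.54, 0.07], [-0.63, 0.416, -0.656, 0.791], [-0.012, -0.849, -0.528, 0.544], [0.0, 0.0, 0.0, 1.0]]
roller [([347.0, 197.0], 0.85), ([284.3, 185.4], 0.73)]
ramp [([298.9, 226.2], 0.9)]
keeper [([286.5, 182.8], 0.83)]
tin [([210.7, 215.1], 0.7)]
label_roll [([310.8, 174.3], 0.63)]
jar [([220.5, 249.9], 0.55)]
marker [([369.0, 251.0], 0.71)]
track [([316.6, 215.4], 0.71)]
top [[483.3, 0.0, 250.8], [0.0, 483.3, 196.9], [0.0, 0.0, 1.0]] [[-0.019, -0.988, 0.152, 0.378], [-0.999, 0.025, 0.038, 0.19], [-0.041, -0.151, -0.988, 0.96], [0.0, 0.0, 0.0, 1.0]]
roller [([337.5, 242.5], 0.75)]
ramp [([278.0, 232.4], 0.89)]
keeper [([300.5, 182.4], 0.84)]
tin [([230.5, 151.4], 0.81)]
label_roll [([369.5, 167.0], 0.89)]
jar []
marker [([292.6, 299.7], 0.69)]
track [([288.7, 232.6], 0.76)]
```

View pics/scene0.png

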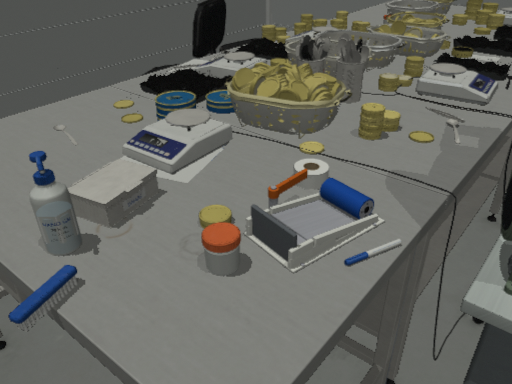

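View pics/top0.png

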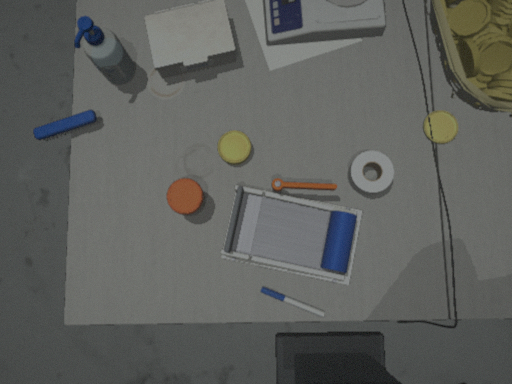

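The scene shows the ramp with the roller on the right at its foot, about (340,242) in top, the grey stop at (236,220), and the keeper from its pivot at (278,185) to about (336,187). The marker is at (292,300) and the label roll at (372,172). I'll zoom in to fit the ramp pose.

```bash
cat > b.py <<'E'
from h import *
c=capture('top'); im=cv2.cvtColor(c['img'],cv2.COLOR_RGB2BGR)
cv2.imwrite('pics/topz.png',cv2.resize(im[165:315,210:400],None,fx=4,fy=4,interpolation=cv2.INTER_CUBIC))
c=capture('scene'); im=cv2.cvtColor(c['img'],cv2.COLOR_RGB2BGR)
cv2.imwrite('pics/scz.png',cv2.resize(im[145:285,200:400],None,fx=4,fy=4,interpolation=cv2.INTER_CUBIC))
E
python3 b.py
```

```text
(no output)
```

View pics/topz.png

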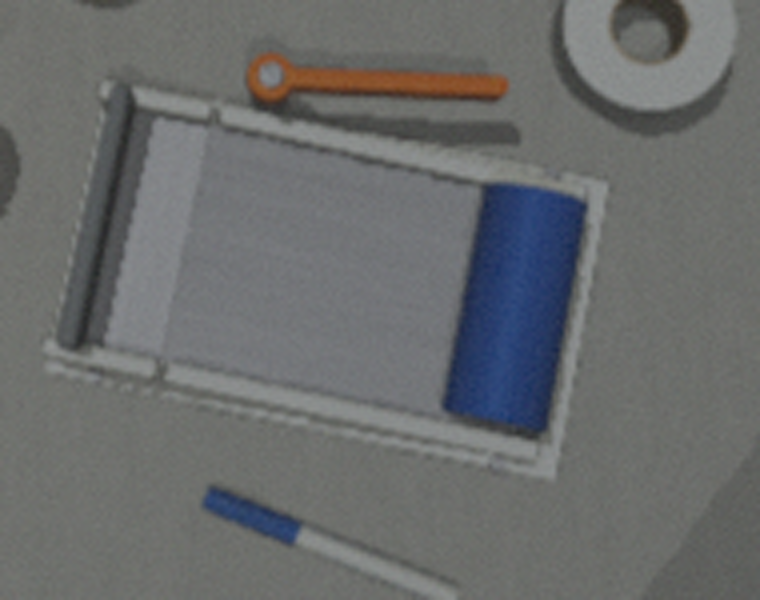

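View pics/scz.png

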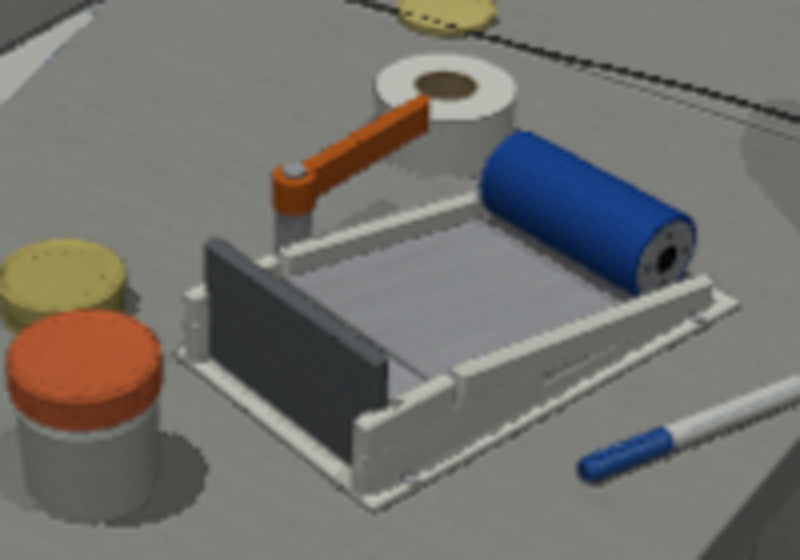

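```bash
cat > c.py <<'E'
from h import *
from scipy.optimize import least_squares
ct=capture('top'); cs=capture('scene')
Z=lambda p,o:np.array(o)+(np.array(p)+.5)/4-.5
T=lambda p:Z(p,(210,165)); S=lambda p:Z(p,(200,145))
obs=[(ct,(44,-80,77),T((270,73))),(ct,(-127.5,-75,3),T((606,180))),(ct,(-127.5,75,3),T((555,475))),(ct,(127.5,75,3),T((46,370))),
(cs,(-127.5,75,3),S((738,302))),(cs,(127.5,75,3),S((375,505))),(cs,(127.5,-75,3),S((180,355))),(cs,(44,-80,77),S((295,170)))]
def W(p,P): 
    c,s=np.cos(p[2]),np.sin(p[2]); P=np.array(P)/1000
    return np.array([p[0]+c*P[0]-s*P[1],p[1]+s*P[0]+c*P[1],P[2]])
f=lambda p:np.concatenate([proj(c,W(p,P))[0]-o for c,P,o in obs])
r=least_squares(f,[.3,.15,1.4],loss='soft_l1'); p=r.x; print(p,np.degrees(p[2])); print(f(p).reshape(-1,2).round(1))
# separately per camera
for cc in (ct,cs):
    g=lambda p:np.concatenate([proj(c,W(p,P))[0]-o for c,P,o in obs if c is cc])
    print(least_squares(g,p).x)
print('pivot',W(p,(44,-80,66)),'roller',W(p,(-90,0,37)),'seat',W(p,(81,0,56)))
for n,c,o in (('top',ct,T),('scene',cs,S)):
    print(n,'roller?',proj(c,W(p,(-90,0,37))))
# overlay
for n,c in (('t',ct),('s',cs)):
    im=cv2.resize(cv2.cvtColor(c['img'],cv2.COLOR_RGB2BGR),None,fx=4,fy=4,interpolation=cv2.INTER_CUBIC)
    def L(a,b,col):
        q=((proj(c,[W(p,a),W(p,b)])+.5)*4-.5).round().astype(int); cv2.line(im,tuple(map(int,q[0])),tuple(map(int,q[1])),col,1,cv2.LINE_AA)
    B=[(-127.5,-75,3),(-127.5,75,3),(127.5,75,3),(127.5,-75,3)]
    for i in range(4): L(B[i],B[(i+1)%4],(0,0,255))
    L((106,-58,74),(106,58,74),(0,255,0)); L((44,-80,56),(44,-80,80),(255,0,255))
    L((-90,-55,62),(-90,55,62),(0,255,255)); 
    for a in (-.6,-.1,-.35): L((44,-80,76),(44-105*np.cos(a),-80+105*np.sin(a),76),(255,255,0))
    u0,v0=(210,165) if n=='t' else (200,145)
    cv2.imwrite(f'pics/ov_{n}.png',im[v0*4:v0*4+600,u0*4:u0*4+800])
np.save('ramp.npy',p)
E
python3 c.py
```

```text
[0.45103446 0.1466486  1.34850311] 77.26353688336545
[[ 1.3 -0. ]
 [ 1.4 -1. ]
 [ 1.   0.6]
 [-0.1  0.2]
 [-0.2  1.1]
 [-0.5  2.5]
 [-1.8  0.7]
 [-0.   0.9]]
[0.4510268  0.14842233 1.34824855]
[0.45273841 0.14211132 1.35026299]
pivot [0.53876657 0.1719286  0.066     ] roller [0.43119244 0.0588631  0.037     ] seat [0.46889229 0.22565555 0.056     ]
top roller? [[339.45999657 240.99283816]]
scene roller? [[346.16036193 198.59774167]]
```

View pics/ov_t.png

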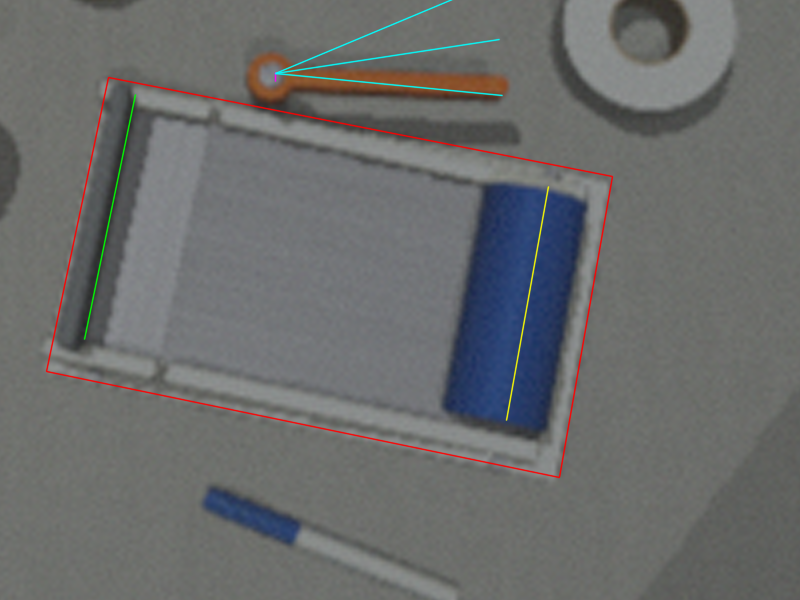

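View pics/ov_s.png

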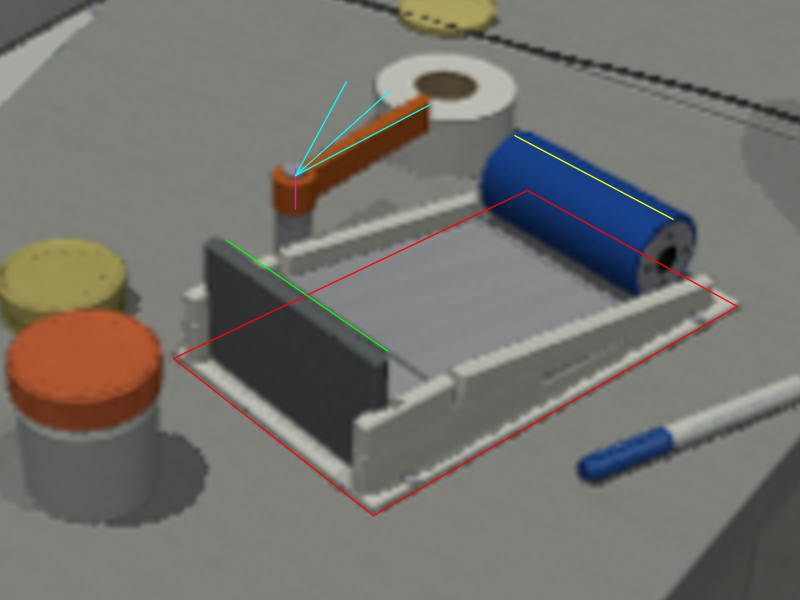

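```bash
cat > d.py <<'E'
from h import *
import sys
p=np.array([.4512,.1480,1.3484]); np.save('ramp.npy',p)
def W(P):
    c,s=np.cos(p[2]),np.sin(p[2]); P=np.array(P)/1000
    return np.array([p[0]+c*P[0]-s*P[1],p[1]+s*P[0]+c*P[1],P[2]])
def Ri(w):
    c,s=np.cos(p[2]),np.sin(p[2]); d=np.array(w)-[p[0],p[1],0]
    return np.array([c*d[0]+s*d[1],-s*d[0]+c*d[1],d[2]])*1000
def plan(P,sign=None,yawoff=0,tilt=0):
    s=get_state(); Rt=R.from_quat(s['orientation']); M=Rt.as_matrix()
    print('t',round(s['t'],2),'tcp ramp',Ri(s['tcp_pos']).round(1),'toolaxes x,y,z',M.T.round(2).tolist(),'F',np.round(s['ft_force'],1),'gap',round(s['finger_gap'],3),'q',np.round(s['joint_pos'],2))
    rx=R.from_euler('z',p[2]+np.radians(yawoff)).as_matrix()
    best=None
    for sg in ([1,-1] if sign is None else [sign]):
        z=sg*rx[:,1]; x=np.array([0,0,-1.]); y=np.cross(z,x)
        D=R.from_matrix(np.c_[x,y,z]); rv=np.degrees((Rt.inv()*D).as_rotvec())
        print('sign',sg,'shift',(M.T@(W(P)-s['tcp_pos'])*1000).round(1).tolist(),'rot',rv.round(1).tolist())
E
python3 - <<'E'
from d import *
plan((-145,0,120)); 
E
```

```text
t 1.1 tcp ramp [-733.1  105.3  231.3] toolaxes x,y,z [[0.0, -0.0, -1.0], [0.95, 0.32, -0.0], [0.32, -0.95, 0.0]] F [-0.1  0.2 -0.2] gap 0.086 q [-1.26  0.32  1.56 -0.    1.26 -0.02]
sign 1 shift [111.3, 398.6, -445.1] rot [121.7, 0.0, -0.0]
sign -1 shift [111.3, 398.6, -445.1] rot [-58.3, 0.0, 0.0]
```

Call:
move_arm --targets '[[[0, 20, -25], [-10, 0, 0]], [[10, 70, -75], [-20, 0, 0]], [[25, 110, -120], [-30, 0, 0]], [[40, 150, -165], [-40, 0, 0]], [[55, 190, -210], [-50, 0, 0]], [[70, 230, -255], [-58.3, 0, 0]], [[85, 270, -300], [-58.3, 0, 0]], [[95, 310, -345], [-58.3, 0, 0]], [[105, 350, -390], [-58.3, 0, 0]], [[111, 380, -425], [-58.3, 0, 0]], [[111, 398.6, -445], [-58.3, 0, 0]], [[111, 398.6, -445], [-58.3, 0, 0]]]' --jaw 60

```text
t: 2.6
tcp_pos: [0.42, 0.0078, 0.1204]
orientation: [0.077, 0.703, -0.077, 0.703]
ft_force: [-0.2, 0.3, 0.1]
finger_gap: 0.06
```

```bash
python3 - <<'E'
from d import *
plan((-145,0,30),-1)
for n in ['top','wrist','scene']:
    c=capture(n); save(c,n+'1')
E
```

```text
t 2.6 tcp ramp [-143.7   -0.5  120.4] toolaxes x,y,z [[0.0, -0.0, -1.0], [0.22, 0.98, 0.0], [0.98, -0.22, 0.0]] F [-0.2  0.3  0.1] gap 0.06 q [-0.01  0.19  2.06 -0.    0.89  0.21]
sign -1 shift [90.4, -1.3, -0.5] rot [0.2, 0.0, -0.0]
```

View pics/scene1.png

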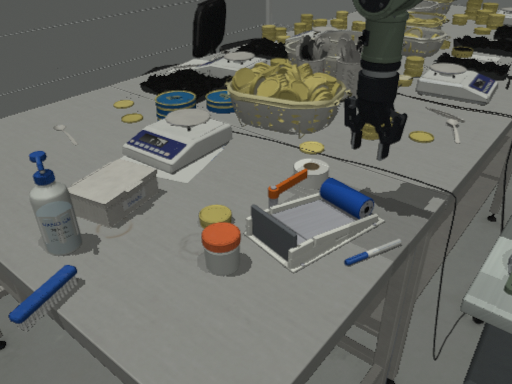

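View pics/wrist1.png

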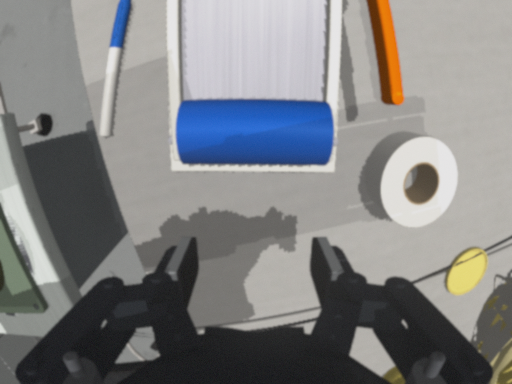

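Call:
move_arm --targets '[[[20, 0, 0], [0, 0, 0]], [[45, 0, 0], [0, 0, 0]], [[70, 0, 0], [0, 0, 0]], [[85, 0, 0], [0, 0, 0]], [[90, 0, 0], [0, 0, 0]], [[90, 1, 0], [0, 0, 0]], [[90, 3, 0], [0, 0, 0]], [[90, 6, 0], [0, 0, 0]], [[90, 9, 0], [0, 0, 0]], [[90, 11, 0], [0, 0, 0]], [[90, 13, 0], [0, 0, 0]]]'

```text
t: 4.12
tcp_pos: [0.4221, 0.0194, 0.0303]
orientation: [0.078, 0.703, -0.078, 0.703]
ft_force: [0.9, -0.7, 0.1]
finger_gap: 0.0601
```

```bash
python3 - <<'E'
from d import *
plan((-129,0,30),-1)
for n in ['top','wrist','scene']:
    c=capture(n); save(c,n+'2')
im=cv2.imread('pics/scene2.png');cv2.imwrite('pics/scene2z.png',cv2.resize(im[110:270,230:430],None,fx=3.5,fy=3.5))
E
```

```text
t 4.12 tcp ramp [-131.9   -0.    30.3] toolaxes x,y,z [[0.0, -0.0, -1.0], [0.22, 0.98, -0.0], [0.98, -0.22, 0.0]] F [ 0.9 -0.7  0.1] gap 0.06 q [ 0.02  0.34  2.17 -0.    0.64  0.24]
sign -1 shift [0.3, 2.9, -0.0] rot [0.0, 0.0, 0.0]
```

View pics/scene2z.png

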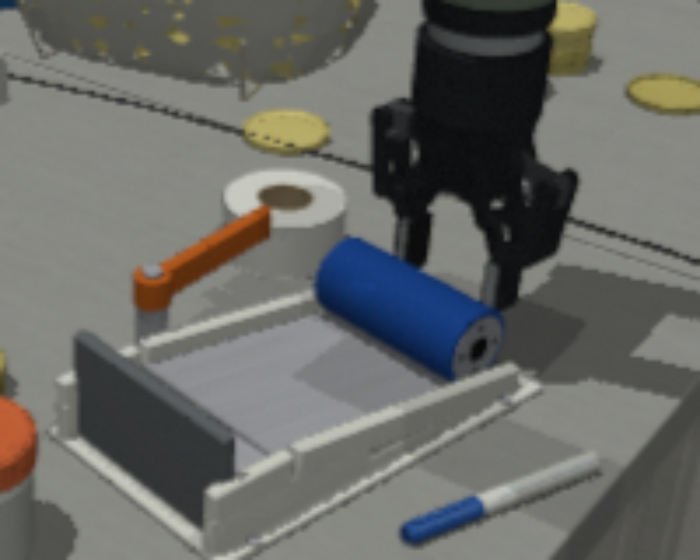

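View pics/wrist2.png

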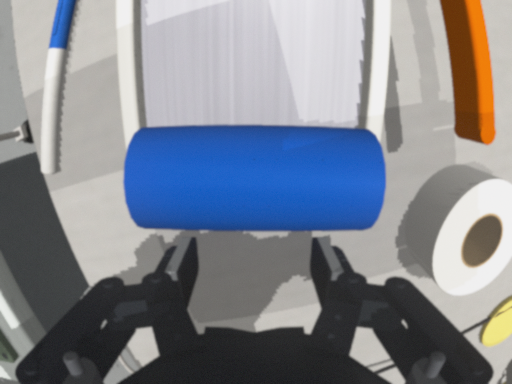

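Call:
move_arm --targets '[[[2, 0, 0], [0, 0, 0]], [[3, 0, 0], [0, 0, 0]], [[3, 0, 0], [0, 0, 0]], [[3, 2, 0], [0, 0, 0]], [[3, 4, 0], [0, 0, 0]], [[2.7, 6, 0], [0, 0, 0]], [[2.4, 8, 0], [0, 0, 0]], [[2, 11, 0], [0, 0, 0]], [[1.6, 14, 0], [0, 0, 0]], [[1, 18, 0], [0, 0, 0]], [[0.6, 21, 0], [0, 0, 0]], [[0.3, 23, 0], [0, 0, 0]]]' --jaw 45

```text
t: 5.78
tcp_pos: [0.4272, 0.0418, 0.03]
orientation: [0.078, 0.703, -0.078, 0.703]
ft_force: [-0.3, -1.8, 1.6]
finger_gap: 0.0449
```

```bash
python3 - <<'E'
from d import *
plan((-129,0,30),-1)
for n in ['wrist','scene']:
    c=capture(n); save(c,n+'3')
im=cv2.imread('pics/scene3.png');cv2.imwrite('pics/scene3z.png',cv2.resize(im[110:270,230:430],None,fx=3.5,fy=3.5))
E
```

```text
t 5.78 tcp ramp [-1.089e+02 -1.000e-01  3.000e+01] toolaxes x,y,z [[0.0, -0.0, -1.0], [0.22, 0.98, -0.0], [0.98, -0.22, 0.0]] F [-0.3 -1.8  1.6] gap 0.045 q [ 0.07  0.34  2.16 -0.    0.64  0.29]
sign -1 shift [0.0, -20.1, -0.1] rot [0.0, 0.0, 0.0]
```

View pics/scene3z.png

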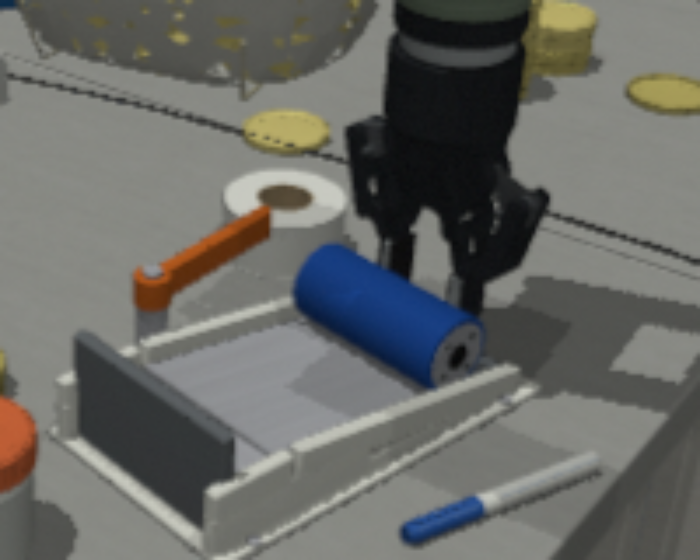

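View pics/wrist3.png

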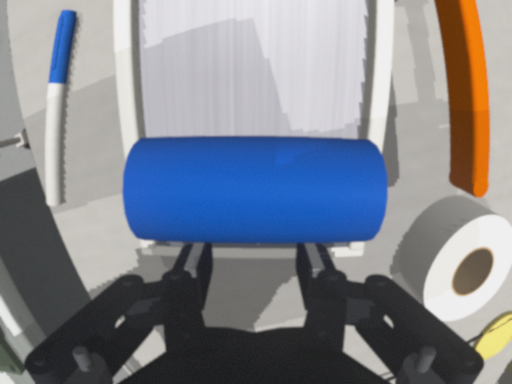

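Call:
move_arm --targets '[[[-0.3, 2, 0], [0, 0, 0]], [[-0.8, 6, 0], [0, 0, 0]], [[-1.7, 12, 0], [0, 0, 0]], [[-2.5, 18, 0], [0, 0, 0]], [[-3.4, 24, 0], [0, 0, 0]], [[-4.2, 30, 0], [0, 0, 0]], [[-5.1, 36, 0], [0, 0, 0]], [[-5.9, 42, 0], [0, 0, 0]], [[-6.7, 48, 0], [0, 0, 0]], [[-7.6, 54, 0], [0, 0, 0]], [[-8.2, 58, 0], [0, 0, 0]], [[-8.4, 60, 0], [0, 0, 0]]]'

```text
t: 7.38
tcp_pos: [0.4405, 0.1003, 0.0384]
orientation: [0.078, 0.703, -0.078, 0.703]
ft_force: [0.2, -1.6, 0.8]
finger_gap: 0.0451
```

Call:
move_arm --targets '[[[-0.3, 2, 0], [0, 0, 0]], [[-0.8, 6, 0], [0, 0, 0]], [[-1.7, 12, 0], [0, 0, 0]], [[-2.5, 18, 0], [0, 0, 0]], [[-3.4, 24, 0], [0, 0, 0]], [[-4.2, 30, 0], [0, 0, 0]], [[-5.1, 36, 0], [0, 0, 0]], [[-5.9, 42, 0], [0, 0, 0]], [[-6.7, 48, 0], [0, 0, 0]], [[-7.6, 54, 0], [0, 0, 0]], [[-8.2, 58, 0], [0, 0, 0]], [[-8.4, 60, 0], [0, 0, 0]]]'

```text
t: 8.88
tcp_pos: [0.4537, 0.1589, 0.0468]
orientation: [0.078, 0.703, -0.078, 0.703]
ft_force: [-0.8, -1.7, 0.8]
finger_gap: 0.0445
```

```bash
python3 - <<'E'
from d import *
plan((45,0,50),-1)
for n in ['wrist','scene']:
    c=capture(n); save(c,n+'4')
im=cv2.imread('pics/scene4.png');cv2.imwrite('pics/scene4z.png',cv2.resize(im[110:270,230:430],None,fx=3.5,fy=3.5))
E
```

```text
t 8.88 tcp ramp [11.2 -0.  46.8] toolaxes x,y,z [[0.0, -0.0, -1.0], [0.22, 0.98, -0.0], [0.98, -0.22, 0.0]] F [-0.8 -1.7  0.8] gap 0.044 q [ 0.31  0.38  2.02 -0.    0.74  0.54]
sign -1 shift [-3.2, 33.8, -0.0] rot [0.0, 0.0, 0.0]
```

View pics/scene4z.png

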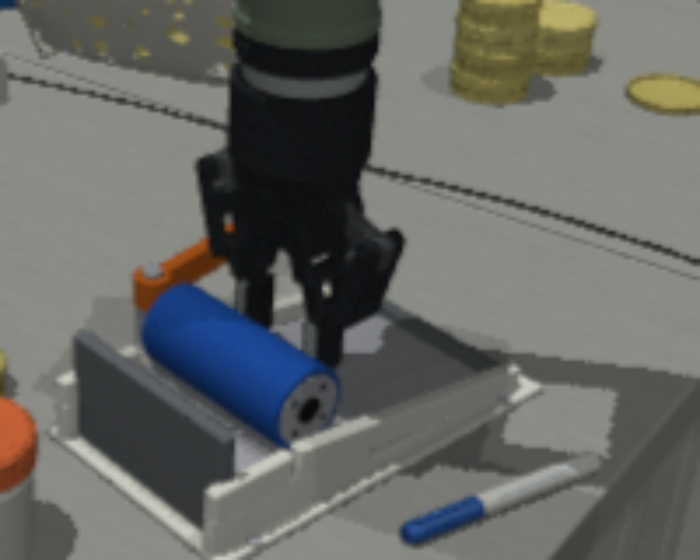

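View pics/wrist4.png

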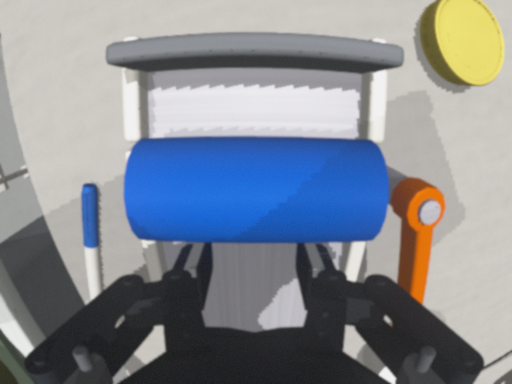

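Call:
move_arm --targets '[[[-0.3, 2, 0], [0, 0, 0]], [[-0.6, 5, 0], [0, 0, 0]], [[-1.2, 9, 0], [0, 0, 0]], [[-1.8, 13, 0], [0, 0, 0]], [[-2.3, 17, 0], [0, 0, 0]], [[-2.9, 21, 0], [0, 0, 0]], [[-3, 24, 0], [0, 0, 0]], [[-3, 26, 0], [0, 0, 0]], [[-3, 28, 0], [0, 0, 0]], [[-3, 30, 0], [0, 0, 0]], [[-3, 30, 0], [0, 0, 0]]]'

```text
t: 10.35
tcp_pos: [0.4603, 0.188, 0.0498]
orientation: [0.078, 0.703, -0.078, 0.703]
ft_force: [0.7, -0.2, 0.9]
finger_gap: 0.0451
```

```bash
cat > e.py <<'E'
from d import *
import sys
k=sys.argv[1]
plan((45,0,50),-1)
for n in ['wrist','scene','top']:
    c=capture(n); save(c,n+k)
    print(n,[(np.round(r['xy'],1),round(r['p'],2)) for r in recognise(c,'roller')[:1]], proj(c,[W((81,0,56)),W((70,0,59))]).round(1).tolist() if n!='wrist' else '')
im=cv2.imread(f'pics/scene{k}.png');cv2.imwrite(f'pics/scene{k}z.png',cv2.resize(im[110:270,230:430],None,fx=3.5,fy=3.5))
E
python3 e.py 5
```

```text
t 10.35 tcp ramp [41.1 -0.1 49.8] toolaxes x,y,z [[0.0, -0.0, -1.0], [0.22, 0.98, -0.0], [0.98, -0.22, 0.0]] F [ 0.7 -0.2  0.9] gap 0.045 q [ 0.36  0.39  1.98 -0.    0.76  0.59]
sign -1 shift [-0.2, 3.9, -0.1] rot [0.0, 0.0, 0.0]
wrist [(array([254.6, 181.2]), 0.9)] 
scene [(array([287.7, 217.8]), 0.57)] [[284.9, 221.1], [289.3, 217.7]]
top [(array([254.8, 248.1]), 0.65)] [[250.0, 222.1], [255.6, 223.1]]
```

View pics/scene5z.png

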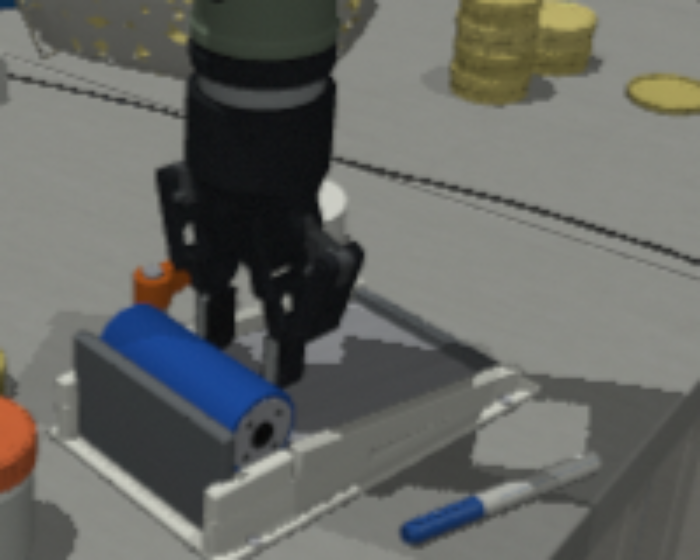

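View pics/wrist5.png

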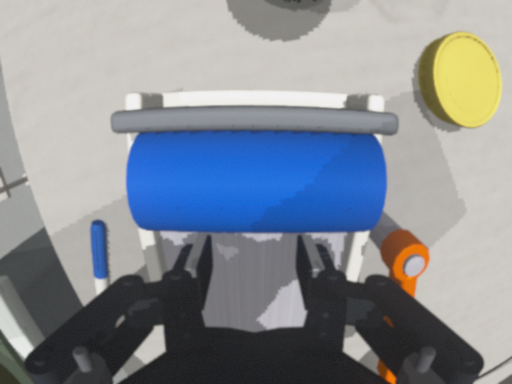

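The roller has dropped over the step and sits against the stop; in wrist5 its front edge is at row ~130, touching the wall, and the contact force is ~0. I'll back the fingers off and raise them, then measure the keeper.

Call:
move_arm --targets '[[[0, -3, 0], [0, 0, 0]], [[0, -9, 0], [0, 0, 0]], [[0, -16, 0], [0, 0, 0]], [[-8, -20, 0], [0, 0, 0]], [[-30, -20, 0], [0, 0, 0]], [[-60, -20, 0], [0, 0, 0]], [[-85, -20, 0], [0, 0, 0]], [[-100, -20, 0], [0, 0, 0]], [[-100, -20, 0], [0, 0, 0]]]'

```text
t: 11.78
tcp_pos: [0.4564, 0.1685, 0.1508]
orientation: [0.079, 0.702, -0.078, 0.704]
ft_force: [0.2, 0.5, -0.3]
finger_gap: 0.0449
```

```bash
cat > f.py <<'E'
from d import *
import sys
k=sys.argv[1]
plan((-31,-128,140),-1)
for n in ['wrist','scene','top']:
    c=capture(n); save(c,n+k)
    for l in ['roller','keeper','label_roll']:
        r=recognise(c,l)[:1]
        if r and n!='wrist': print(n,l,np.round(r[0]['xy'],1),round(r[0]['p'],2),'ramp',Ri(unproj(c,r[0]['xy'],dict(roller=.056,keeper=.066,label_roll=.03)[l])).round(1))
    im=cv2.imread(f'pics/{n}{k}.png')
    if n=='scene':cv2.imwrite(f'pics/scene{k}z.png',cv2.resize(im[110:270,230:430],None,fx=3.5,fy=3.5))
    if n=='top':cv2.imwrite(f'pics/top{k}z.png',cv2.resize(im[165:315,210:400],None,fx=4,fy=4))
E
python3 f.py 6
```

```text
t 11.78 tcp ramp [ 21.1  -0.6 150.8] toolaxes x,y,z [[0.0, 0.0, -1.0], [0.22, 0.98, 0.0], [0.98, -0.22, 0.0]] F [ 0.2  0.5 -0.3] gap 0.045 q [ 0.33  0.25  1.88 -0.    1.    0.55]
sign -1 shift [11.0, -52.1, 127.4] rot [-0.0, 0.1, -0.1]
scene roller [291.8 214.8] 0.84 ramp [56.9 -7.4 56. ]
scene keeper [287.5 182.6] 0.78 ramp [ -6.6 -92.1  66. ]
scene label_roll [310.5 176.5] 0.82 ramp [-107.9 -124.8   30. ]
top roller [236.6 241.5] 0.68 ramp [98.2 40.6 56. ]
top label_roll [377.4 168.1] 0.82 ramp [-139.3 -154.7   30. ]
```

View pics/scene6z.png

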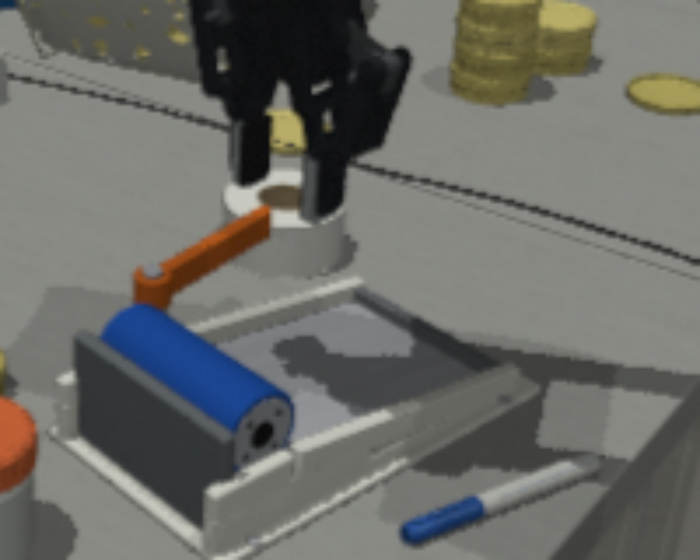

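View pics/top6z.png

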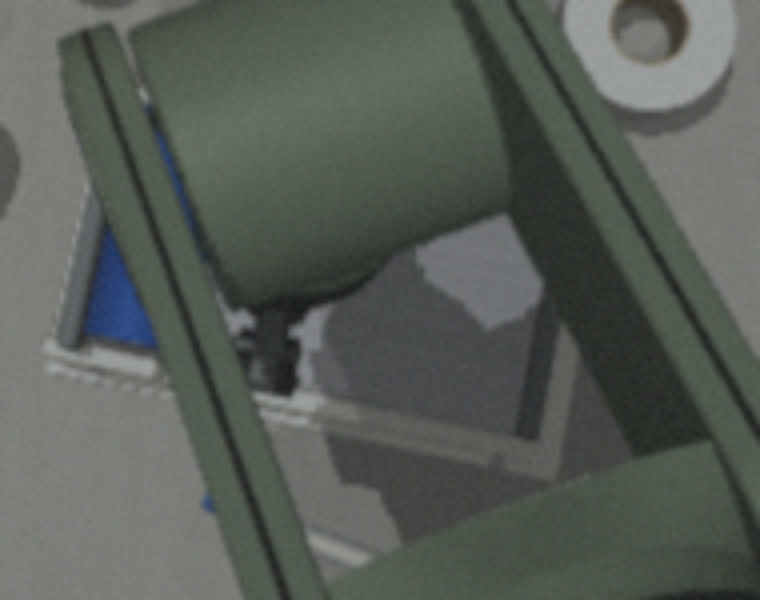

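View pics/wrist6.png

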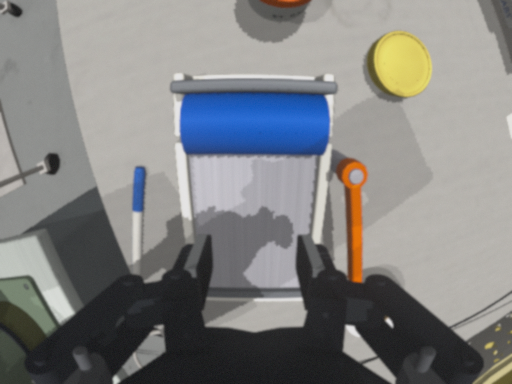

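Call:
move_arm --targets '[[[0, -10, 15], [0, 0, 0]], [[0, -25, 45], [0, 0, 0]], [[0, -40, 80], [0, 0, 0]], [[5, -52, 110], [0, 0, 0]], [[11, -52, 129], [0, 0, 0]], [[30, -52, 129.5], [0, 0, 0]], [[55, -52, 129.5], [0, 0, 0]], [[75, -52, 129.5], [0, 0, 0]], [[88, -52, 129.5], [0, 0, 0]], [[91, -52, 129.5], [0, 0, 0]], [[91, -52, 129.5], [0, 0, 0]]]' --jaw 0

```text
t: 13.75
tcp_pos: [0.5711, 0.0892, 0.0591]
orientation: [0.078, 0.703, -0.078, 0.703]
ft_force: [0.3, 0.6, 0.6]
finger_gap: 0.0002
```

```bash
python3 - <<'E'
exec(open('d.py').read())
plan((-31,-110,60),-1)
th=np.linspace(-.14,1.57,13)
C0=Ri(get_state()['tcp_pos'])
for t in th:
    n=np.array([np.sin(t),np.cos(t)]); u=np.array([-np.cos(t),np.sin(t)]); h=11*abs(n[0])+14.5*abs(n[1])
    C=np.array([44,-80])+75*u-(5+h)*n
    print(round(t,2),C.round(0),'tool y,z shift',(C-C0[:2]).round(0)*[1,-1])
c=capture('wrist');save(c,'wrist7')
c=capture('scene');save(c,'scene7');cv2.imwrite('pics/scene7z.png',cv2.resize(cv2.imread('pics/scene7.png')[110:270,230:430],None,fx=3.5,fy=3.5))
E
```

```text
t 13.75 tcp ramp [ -30.9 -129.9   59.1] toolaxes x,y,z [[0.0, 0.0, -1.0], [0.22, 0.98, 0.0], [0.98, -0.22, 0.0]] F [0.3 0.6 0.6] gap 0.0 q [ 0.14  0.48  1.79 -0.    0.87  0.36]
sign -1 shift [-0.9, -0.1, -19.9] rot [0.0, 0.0, -0.0]
-0.14 [ -27. -111.] tool y,z shift [  4. -19.]
0.0 [-31. -99.] tool y,z shift [ -0. -31.]
0.14 [-33. -90.] tool y,z shift [ -2. -40.]
0.29 [-34. -80.] tool y,z shift [ -3. -50.]
0.43 [-34. -69.] tool y,z shift [ -3. -60.]
0.57 [-32. -59.] tool y,z shift [ -1. -71.]
0.72 [-28. -48.] tool y,z shift [  3. -82.]
0.86 [-22. -38.] tool y,z shift [  9. -92.]
1.0 [-15. -29.] tool y,z shift [  16. -101.]
1.14 [ -6. -21.] tool y,z shift [  25. -109.]
1.28 [  4. -14.] tool y,z shift [  35. -116.]
1.43 [16. -8.] tool y,z shift [  46. -122.]
1.57 [28. -5.] tool y,z shift [  59. -125.]
```

View pics/scene7z.png

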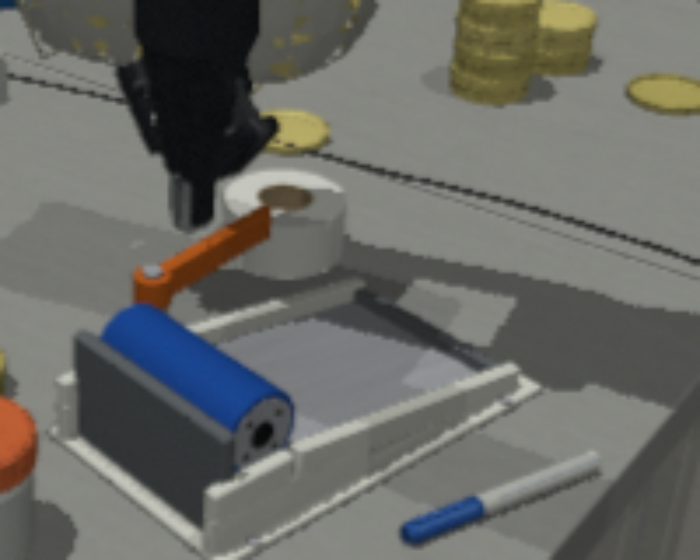

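View pics/wrist7.png

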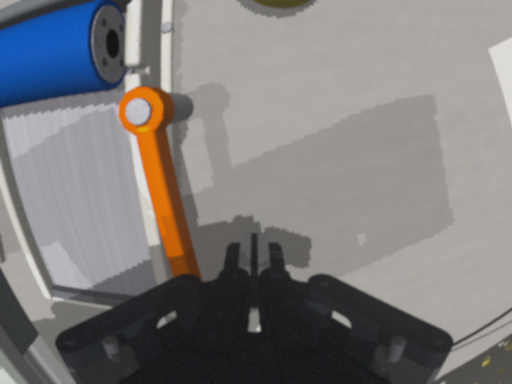

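Call:
move_arm --targets '[[[0, 1, -6], [0, 0, 0]], [[0, 2, -13], [0, 0, 0]], [[0, 2, -19], [0, 0, 0]], [[0, 1, -25], [0, 0, 0]], [[0, 0, -31], [0, 0, 0]], [[0, -1, -36], [0, 0, 0]], [[0, -2, -41], [0, 0, 0]], [[0, -3, -46], [0, 0, 0]], [[0, -3, -51], [0, 0, 0]], [[0, -3, -56], [0, 0, 0]], [[0, -3, -60], [0, 0, 0]]]'

```text
t: 15.22
tcp_pos: [0.5112, 0.0995, 0.0588]
orientation: [0.078, 0.703, -0.079, 0.703]
ft_force: [-0.0, -0.6, -0.6]
finger_gap: 0.0003
```

```bash
python3 - <<'E'
exec(open('d.py').read())
plan((28,-5,59),-1)
c=capture('scene');save(c,'scene8');cv2.imwrite('pics/scene8z.png',cv2.resize(cv2.imread('pics/scene8.png')[110:270,230:430],None,fx=3.5,fy=3.5))
E
```

```text
t 15.22 tcp ramp [-34.1 -69.2  58.8] toolaxes x,y,z [[-0.0, -0.0, -1.0], [0.22, 0.98, -0.0], [0.98, -0.22, -0.0]] F [-0.  -0.6 -0.6] gap 0.0 q [ 0.17  0.41  1.92 -0.    0.81  0.39]
sign -1 shift [-0.2, 62.1, -64.2] rot [0.0, -0.0, 0.0]
```

View pics/scene8z.png

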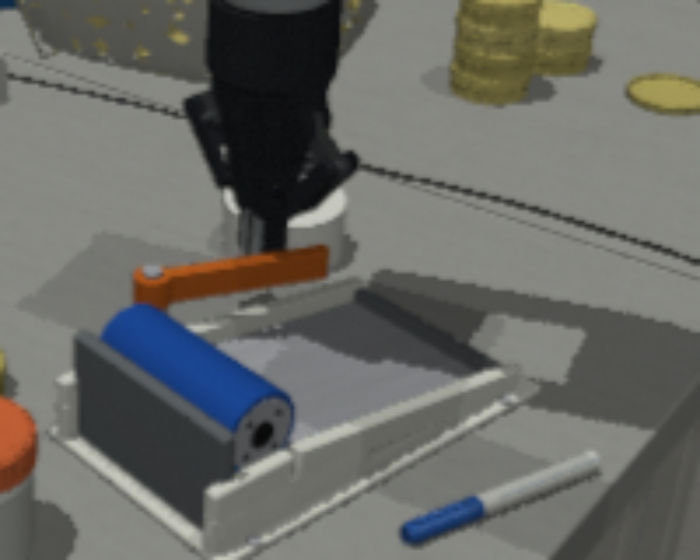

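Call:
move_arm --targets '[[[0, 1, -5], [0, 0, 0]], [[0, 2, -11], [0, 0, 0]], [[0, 4, -17], [0, 0, 0]], [[0, 6, -22], [0, 0, 0]], [[0, 9, -27], [0, 0, 0]], [[0, 12, -32], [0, 0, 0]], [[0, 15, -37], [0, 0, 0]], [[0, 19, -41], [0, 0, 0]], [[0, 23, -45], [0, 0, 0]], [[0, 28, -49], [0, 0, 0]], [[0, 33, -53], [0, 0, 0]], [[0, 37, -56], [0, 0, 0]]]'

```text
t: 16.77
tcp_pos: [0.4648, 0.1482, 0.0588]
orientation: [0.078, 0.703, -0.078, 0.703]
ft_force: [0.7, -0.8, 0.5]
finger_gap: 0.0001
```

Call:
move_arm --targets '[[[0, 3, -1], [0, 0, 0]], [[0, 7, -3], [0, 0, 0]], [[0, 11, -5], [0, 0, 0]], [[0, 15, -7], [0, 0, 0]], [[0, 18, -8], [0, 0, 0]], [[0, 20, -9], [0, 0, 0]], [[0, 21, -9], [0, 0, 0]], [[0, 21, -9], [0, 0, 0]]]'

```text
t: 17.77
tcp_pos: [0.4608, 0.1704, 0.0587]
orientation: [0.079, 0.703, -0.079, 0.703]
ft_force: [-0.6, 0.5, -0.7]
finger_gap: -0.0
```

```bash
python3 - <<'E'
exec(open('d.py').read())
plan((28,-5,59),-1)
c=capture('wrist');save(c,'wrist9')
c=capture('scene');save(c,'scene9');cv2.imwrite('pics/scene9z.png',cv2.resize(cv2.imread('pics/scene9.png')[110:270,230:430],None,fx=3.5,fy=3.5))
E
```

```text
t 17.77 tcp ramp [24.  -4.5 58.7] toolaxes x,y,z [[-0.0, 0.0, -1.0], [0.22, 0.98, -0.0], [0.98, -0.22, -0.0]] F [-0.6  0.5 -0.7] gap -0.0 q [0.33 0.37 1.99 0.   0.78 0.55]
sign -1 shift [-0.3, 4.0, 0.5] rot [-0.0, -0.0, 0.0]
```

View pics/scene9z.png

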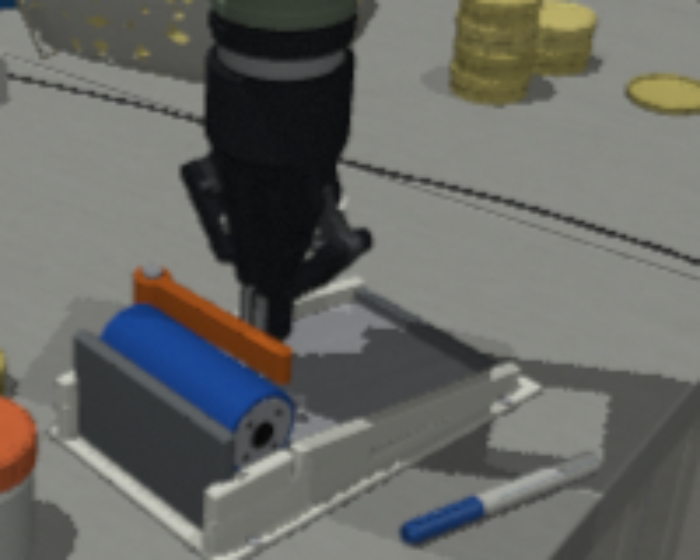

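View pics/wrist9.png

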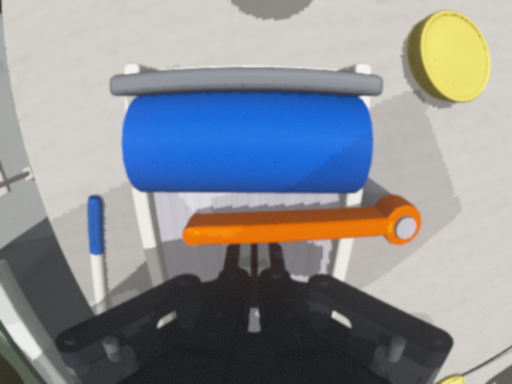

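The keeper is nearly shut; in wrist9 its tip end at (187,232) is slightly behind the pivot end. I'll creep on until it meets the hard stop.

Call:
move_arm --targets '[[[0, 1, 0], [0, 0, 0]], [[0, 2, 0], [0, 0, 0]], [[0, 3, 0], [0, 0, 0]], [[0, 4, 0], [0, 0, 0]], [[0, 5, 0], [0, 0, 0]], [[0, 5, 0], [0, 0, 0]]]'

```text
t: 18.62
tcp_pos: [0.4616, 0.1743, 0.0587]
orientation: [0.077, 0.703, -0.079, 0.703]
ft_force: [-0.6, -5.6, 1.9]
finger_gap: 0.0002
```

Call:
move_arm --targets '[[[0, -2, 0], [0, 0, 0]], [[0, -8, 0], [0, 0, 0]], [[0, -18, 0], [0, 0, 0]], [[-15, -25, 0], [0, 0, 0]], [[-45, -40, 0], [0, 0, 0]], [[-75, -70, 0], [0, 0, 0]], [[-90, -110, 0], [0, 0, 0]], [[-100, -150, 0], [0, 0, 0]], [[-100, -190, 0], [0, 0, 0]], [[-100, -220, 0], [0, 0, 0]], [[-100, -230, 0], [0, 0, 0]], [[-100, -230, 0], [0, 0, 0]]]'

```text
t: 20.12
tcp_pos: [0.4113, -0.0493, 0.1593]
orientation: [0.079, 0.702, -0.079, 0.703]
ft_force: [0.0, -0.3, -0.6]
finger_gap: -0.0002
```

```bash
python3 f.py 10
```

```text
t 20.12 tcp ramp [-201.3   -4.7  159.3] toolaxes x,y,z [[0.0, 0.0, -1.0], [0.22, 0.98, 0.0], [0.98, -0.22, 0.0]] F [ 0.  -0.3 -0.6] gap -0.0 q [-0.15  0.13  2.02  0.    0.99  0.08]
sign -1 shift [19.5, 170.5, 123.0] rot [-0.1, 0.1, -0.0]
scene roller [289.7 217.4] 0.94 ramp [65.9 -3.4 56. ]
scene keeper [285.6 201.1] 0.86 ramp [ 44.3 -40.1  66. ]
scene label_roll [308.  175.5] 0.61 ramp [-106.6 -132.    30. ]
top roller [249.  220.6] 0.6 ramp [83.3 -2.5 56. ]
top keeper [274.3 200.3] 0.69 ramp [ 44.  -48.2  66. ]
top label_roll [273.3 203. ] 0.69 ramp [ 45.7 -47.8  30. ]
```

View pics/scene10z.png

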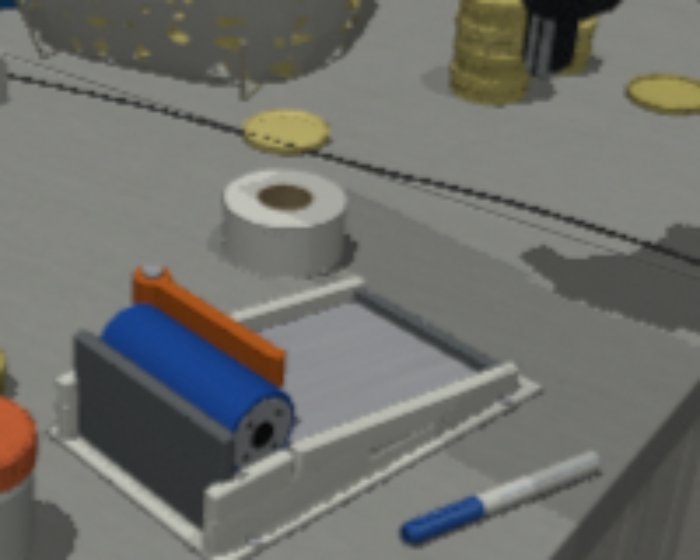

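View pics/top10z.png

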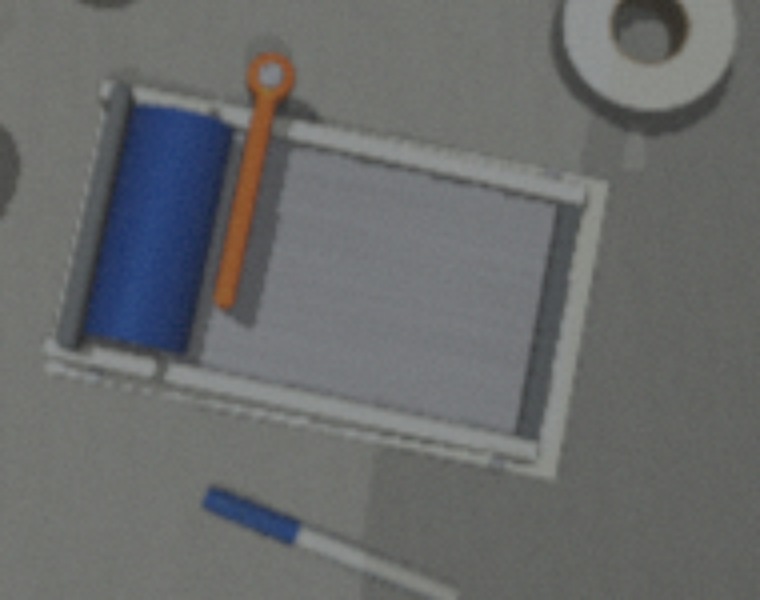

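The top view shows the roller against the stop at zoom (158,228). The keeper runs from (270,73) to (226,303), parallel to the stop, so it is fully across. The label roll and marker are where they were, and the arm is clear.

```bash
python3 -c "
from workcell import hand_in; print(hand_in())"
```

```text
the job is handed in; nothing more can be done
None
```

The roller is in its seat against the grey stop and the orange keeper bar is shut across the track behind it. I handed the job in at about 20 s of the 59 s allowed; the hand-in reports no verdict.

- **Roller:** I pushed it up the ramp with two spread fingertips at about 5 cm/s. The wrist force read at the end of each move was about 2.5 N or less, until the roller dropped over the step into the seat.
- **Keeper:** I swung it round with the closed fingertips to its hard stop, where the force rose to about 6 N. I then backed the arm well clear, and the force reading went back to about zero.

**Last checks:**
- **Roller position:** the top camera put the roller at ramp (83, -2.5) mm against the seat at (81, 0). The scene camera gave (66, -3) mm, which would be out of tolerance. The stop wall and the keeper partly hide the roller in that view, so I relied on the top picture, which shows the roller against the stop.
- **Keeper angle:** in the top picture the bar lies parallel to the stop, so it looks fully shut. I did not measure its angle as a number.
- **Bystanders:** the marker and label roll look unmoved. The last close-ups show only the edges of the tin and jar, but the arm never went near them. The network also wrongly reported the keeper as a label roll in the last top picture.

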